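# Lock the vacuum canister and hold its pump handle out at the red band

## Task

Close the vacuum food canister: with the pump handle still down, turn its green lock ring clockwise by the lug until the red stripe on the lug lines up with the red line on the lid. Then pull the black, spring-return pump handle straight up until the red band on its stem is at the rim of the guide it comes out of, without pulling it well past the band, and keep it there: finish while still gripping the handle, do not let it spring back. Leave the timer, garlic, mug and tin where they are.

Things in the scene. Friction and masses are not known exactly. Their poses are not given: they have to be found in the camera images.
- canister: steel canister, 100 mm across, 82 mm high to its shoulder, stuck immovably to the worktop by a suction foot 120 mm across (12 mm high tab to 81 mm at its back, +x). Origin: centre of the underside, z up; -x is where the red lock line lies (on the white lid, 20 to 36 mm off the axis, and a red tick on the side). Lid 77 mm across, top z 96 mm; black stem guide in its middle, 26 mm across
- lock_ring (a joint): green ring (104 mm across, z 82 to 97 mm), turns about the canister's vertical axis with about 2 N friction at the lug, stays where left. Rad, grows CLOCKWISE seen from above; 1.25 = lug's red stripe on the red line (locked), stop at 1.30; starts at 0 to 0.45. The lug's direction is the canister's -x turned counterclockwise by (1.25 - value)
- lug_grip (a point): grip point on the ring's only lug, 68 mm off the canister's axis, 113 mm above the worktop. The lug is an upright green fin: 10 mm thick, 30 mm long along the radius (52 to 82 mm off the axis), z 83 to 125 mm, red stripe along its top edge; free space on both sides of it
- lock_mark (a point): fixed point on the canister where lug_grip stands when the ring is locked: on the red line's direction, 68 mm off the axis, 113 mm above the worktop
- pump_handle (a joint): how far the handle is pulled up, m: 0 = down, 0.065 = end of travel. A spring draws it down: 4.5 N at 0, plus 1.5 N per 10 mm (10.5 N at 0.040); let go, it returns to 0. At 0.040 the middle of the red band is level with the guide's rim; the band is 12 mm tall, so at the rim from 0.034 to 0.046. With the handle down the band is hidden in the guide
- handle_grip (a point): middle of the black T-bar on the pump stem, z 128 mm when down. Bar 50 mm long along the canister's x axis (points to the red lock line), 14 mm wide, 14 mm tall; 21 mm free height below it to the guide's rim beside the steel stem (10 mm across, 16 mm shoulder under the bar). Moves straight up along the canister's axis
- guide_rim (a point): centre of the rim of the black stem guide, 100 mm above the worktop, fixed to the canister
- timer: green and white kitchen timer, about 65 mm across and 58 mm high, loose, origin at the centre of its underside; leave alone
- garlic: garlic bulb, about 50 mm, loose, origin at its underside; leave alone
- mug: white mug with leaf pattern, 92 x 127 x 95 mm, loose, origin at the centre of its underside; leave alone
- tin: low food tin, 86 mm across, 40 mm high, loose, origin at the centre of its underside; leave alone

How it is judged (in metres and radians):
On the way, in this order (a step that is already met when the one before it is completed fails the run):
1. the lock ring is turned to its mark while the pump handle is still down (value of joint lock_ring above 1.15 rad and value of joint pump_handle below 0.006 m), for 0.2 s.
2. the pump handle is pulled up to the red band (value of joint pump_handle between 0.033 and 0.047 m), for 0.3 s.
At the end, for the whole second after the job is handed in: The lock ring is within 0.10 rad of its mark (value over 1.15); the pump handle stands still, held by the gripper's fingers (over 3 N of contact) against its spring, 33 to 47 mm up, so that the red band is at the guide's rim, through the last second (all of step 2 and value of joint lock_ring above 1.15 rad and velocity of joint pump_handle between -0.01 and 0.01 m/s and contact force between the fingers and canister above 3 N); the arm keeps its last pose, push and grip.
It fails at once if the pump handle is pulled up more than 10 mm while the ring is not locked (value of joint pump_handle above 0.01 m and value of joint lock_ring below 1.1 rad).
It fails at once if the pump handle is pulled 10 mm or more past the red band (beyond 56 mm) (value of joint pump_handle above 0.056 m).
It fails at once if the timer, garlic, mug or tin is moved more than 30 mm (distance of any of timer, garlic, mug, tin from where it was at the start of the episode above 0.03 m).
It also fails if it takes over 42 s, if anything falls off the work surface, if the arm or the gripper's body presses on something with over 40 N, if the wrist force passes 120 N, or if a joint passes its speed limit or range.

## Robot

A 6-joint arm with a two-finger parallel gripper is mounted at the origin on a cart in front of the work surface, level with it; the furniture and walls round the work are solid. World frame = base frame: x ahead of the robot, y to its left, z up, the work surface at z = 0. Lengths are in m, angles in degrees, forces in N, time in s.
With the tool pointing down it reaches from about 0.3 to 0.75 m from the base axis. Payload 8.5 kg.
Tool frame: the origin (TCP) lies between the finger pads; the fingertips stand 22 mm ahead of it and the grasp point (between the pads) lies 3 mm ahead of it (env.nose_length is the distance from the TCP to the fingertips, in m); z points along the fingers, x is the direction in which the jaws open and shut, and the axes are right-handed (so a half turn about z gives the same grasp; the last joint's range is limited). The gripper opens to 85 mm and grips with 20 to 120 N. Pads are 22 mm wide; open, the fingers measure 114 mm over their backs; the gripper's body (76 mm by 85 mm) begins 54 mm behind the grasp point. The pads swing forward as they close: fully open they stand 13 mm farther back than shut.
Start: joints at [-79.257, 21.807, 74.336, -0, 83.858, -12.336], TCP at [0.216, -0.506, 0.253] pointing down, gripper open.
Joint ranges: [-178.18, 178.18], [-50.72, 133.34], [12.68, 142.11], [-81.47, 261.47], [9.98, 163.14], [-165.26, 165.26]. Speed limits (degrees/s): [136.94, 136.94, 180, 180, 180, 180].

## Interface

Orientations are given as a 3x3 rotation matrix whose columns are the frame's x, y, z axes.
In Python, from rig import env gives the robot as it stands.
- The arm moves only by the tool arm_command, never from a script. Its argument "steps" is a list of rows, each an object with "delta_pos": the shift along the world's x, y, z in mm, a list of three; "dr": the turn, a rotation vector about the world's x, y, z in degrees, a list of three. In form: [{"delta_pos": [dx, dy, dz], "dr": [wx, wy, wz]}, ...]. A call has 1 to 20 rows; each row shifts and turns the commanded pose from where the row before left it; what a row does not reach is not made up. A row lasts 1/10 s, in which the tool goes at most 50 mm and 8.59 degrees, less where a joint would pass 70% of its speed; a pose out of reach is approached as far as the arm can. A call with a gripper value outside its range is refused whole. "grip" is the opening, from 0 (shut) to 1 (fully open), set as the call begins (left out, the last holds). The fingers move at their own pace and stop on an object; "squeeze" is the grip in N (left out, the last holds). Time passes only in rows, so rows that do not move let the fingers close. It gives the time, the measured TCP pose, the force and the opening at its end, in the units of the state.
- env.observe(): the state, without advancing time (a new reading comes with each control period).
- env.get_image(name): name is "scene" or "top"; returns the picture (400x640x3 uint8, blue, green, red); there is no depth.
- env.get_calibration(name): a dict with "fx", "fy", "cx", "cy" (pixels), "k1" (the pictures are not rectified: a ray, as slopes to the right and down, at radius r is drawn at 1 + k1 r^2 times it, then the intrinsics apply), "view" (4x4, takes a point from world to camera coordinates). Camera axes: x right, y up, looking along -z (the intrinsics and any distortion apply to the point x, -y, -z); pixel columns grow to the right and rows downward; lengths in m; the calibration is good to about 2 mm. A picture is of the moment at which its call begins. get_calibration takes no time and is no camera call.
- env.close_job(): hands the job in, once; it reports no verdict.
The state is a dict: "time_s": time; "q": joint angles; "qvel": joint speeds; "joint_efforts": joint torques, N m; "position": TCP position; "tool_rot": TCP orientation; "ft_force": force on the tool from outside, world axes, zero at the start; "wrist_torque": the same for the moment, N m; "grip_width": finger opening in m.
Only numpy, scipy, OpenCV 4.12 (cv2) and the standard library are available. Lean on these libraries where they do the work, as an engineer would, in place of code of your own. Each camera call takes 0.05 s, during which the arm holds its last target. There are 200 camera calls.

## Working session

There is one attempt and no reset: what is moved stays moved. The work goes in short steps, Python scripts to look and compute and a tool call to move; the robot and the scene stay as the last step left them, time stands still between calls to the robot, and variables do not carry over. Pictures are saved under pics/ and viewed, about 8 in all and at most 12, crops included, and the job is handed in when it is done.

Besides the shell and the picture viewer there is one more tool, called after "Request:" by a JSON object that holds its "op" and its "data". arm_command: Moves the arm, as the interface text tells. Its arguments: {"type":"object","properties":{"steps":{"type":"array"},"grip":{"type":"number"},"squeeze":{"type":"number"}},"required":["steps"]}

```bash
mkdir -p pics; ls; cat > h.py <<'E'
import numpy as np, cv2
from rig import env
def ray(cal,u,v):
    xd=np.array([(u-cal['cx'])/cal['fx'],(v-cal['cy'])/cal['fy']]);x=xd.copy()
    for _ in range(20): x=xd/(1+cal['k1']*(x@x))
    V=np.array(cal['view']);R=V[:3,:3];o=-R.T@V[:3,3]
    return o,R.T@np.array([x[0],-x[1],-1.])
def onz(cal,u,v,z):
    o,d=ray(cal,u,v);return o+d*(z-o[2])/d[2]
def proj(cal,p):
    V=np.array(cal['view']);c=V[:3,:3]@np.array(p)+V[:3,3];s=np.array([c[0],-c[1]])/-c[2]
    s=s*(1+cal['k1']*(s@s));return s*[cal['fx'],cal['fy']]+[cal['cx'],cal['cy']]
E
python3 - <<'E'
from h import *
for n in("scene","top"):
    cv2.imwrite(f"pics/{n}0.png",env.get_image(n)); c=env.get_calibration(n); print(n,c['fx'],c['k1'],ray(c,320,200))
print(env.observe())
E
```

```text
pics
scene 441.3570730064713 0.006869577794611738 (array([-0.03050001,  0.51670595,  0.8489312 ]), array([ 0.55534161, -0.45130347, -0.69852727]))
top 397.07102783263133 -0.010691843776132222 (array([0.50385637, 0.03173471, 0.9353719 ]), array([ 0.12001592, -0.00112623, -0.99302185]))
{'time_s': 0.1, 'q': array([-7.92549243e+01,  2.18381337e+01,  7.43815999e+01,  1.15052177e-03,
        8.38577344e+01, -1.23349403e+01]), 'qvel': array([ 0.05583992,  0.03407207, -0.22529206,  0.03735886,  0.08960771,
       -0.00094052]), 'joint_efforts': array([ 4.03714716e-03, -4.49222589e+01, -2.31655848e+01, -1.45823014e-04,
        3.59667880e-03, -5.05292746e-06]), 'position': array([ 0.215572  , -0.50572705,  0.25275709]), 'tool_rot': array([[ 3.92014130e-01, -9.19959167e-01, -2.32464495e-04],
       [-9.19958254e-01, -3.92014077e-01,  1.33208654e-03],
       [-1.31659457e-03, -3.08339113e-04, -9.99999086e-01]]), 'ft_force': array([-0.45831329, -0.27205098, -0.16699178]), 'wrist_torque': array([ 0.0159155 ,  0.0146494 , -0.01231758]), 'grip_width': 0.08520927291411388}
```

View pics/scene0.png

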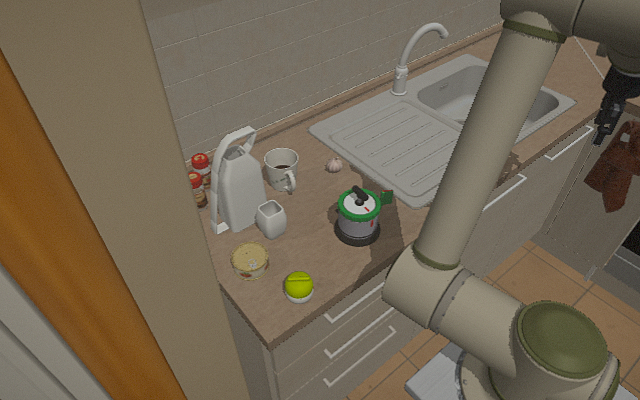

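View pics/top0.png

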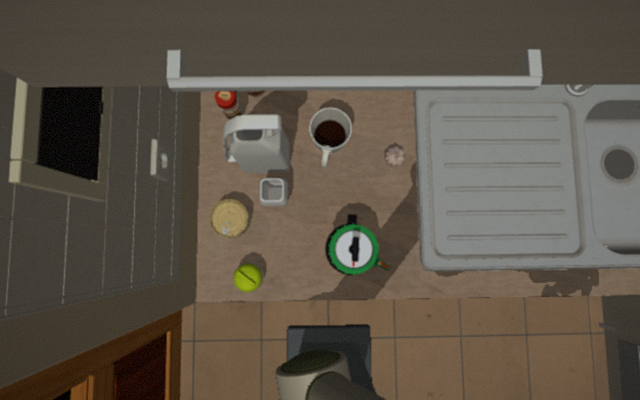

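The canister is at about (353,249) in the top view, with the lug at its lower right near (384,265) and the red line below the centre. The mug, garlic, tin and timer are all clear of it. Next I'll zoom in.

```bash
python3 - <<'E'
from h import *
a=cv2.imread("pics/top0.png")[205:285,310:410]; b=cv2.imread("pics/scene0.png")[175:255,315:415]
cv2.imwrite("pics/crop.png",np.vstack([cv2.resize(a,None,fx=3.7,fy=3.7,interpolation=2),cv2.resize(b,None,fx=3.7,fy=3.7,interpolation=2)]))
im=cv2.imread("pics/top0.png"); c=env.get_calibration("top")
hsv=cv2.cvtColor(im,cv2.COLOR_BGR2HSV)
g=((hsv[...,0]>60)&(hsv[...,0]<90)&(hsv[...,1]>150)).astype(np.uint8)
g[:, :320]=0;g[:,390:]=0;g[:210]=0;g[280:]=0
ys,xs=np.nonzero(g);print(len(xs),xs.min(),xs.max(),ys.min(),ys.max())
P=np.array([onz(c,x,y,.097)[:2] for x,y in zip(xs,ys)])
# circle fit on outer hull w/ robust: points near outer
h=cv2.convexHull(np.c_[xs,ys].astype(np.int32))[:,0]; H=np.array([onz(c,x,y,.097)[:2] for x,y in h])
from scipy.optimize import least_squares
r=least_squares(lambda p:np.hypot(*(H-p[:2]).T)-.052,[*P.mean(0)],loss='soft_l1',f_scale=.001);print('ctr',r.x,np.round(r.fun*1e3,1))
hs=hsv[205:285,310:410]; red=((hs[...,0]<8)|(hs[...,0]>172))&(hs[...,1]>130)&(hs[...,2]>50)
ry,rx=np.nonzero(red)
for x,y in zip(rx+310,ry+205):
    print(x,y,np.round(onz(c,x,y,.096)[:2],3),np.round(onz(c,x,y,.125)[:2],3),im[y,x])
E
```

```text
748 328 379 222 273
ctr [ 0.50217435 -0.03655485] [ 8.5  8.6  0.1 -0.3  1.1  0.9  1.6 -0.5 -0.1  0.5  0.6  0.2  0.2  1.4
  0.1  3.5 -0.   0.2  0.8]
353 262 [ 0.474 -0.037] [ 0.475 -0.035] [ 58  60 151]
353 263 [ 0.472 -0.037] [ 0.473 -0.034] [ 62  62 171]
380 263 [ 0.471 -0.094] [ 0.472 -0.089] [ 32  58 145]
381 263 [ 0.471 -0.096] [ 0.472 -0.091] [ 23  40 128]
353 264 [ 0.469 -0.037] [ 0.471 -0.034] [ 58  59 171]
381 264 [ 0.469 -0.096] [ 0.47  -0.091] [ 25  45 108]
382 264 [ 0.469 -0.098] [ 0.47  -0.093] [ 20  32 102]
383 264 [ 0.469 -0.1  ] [ 0.47  -0.095] [11 30 95]
353 265 [ 0.467 -0.037] [ 0.469 -0.034] [ 81  82 173]
383 265 [ 0.466 -0.1  ] [ 0.468 -0.095] [ 23  39 100]
384 265 [ 0.466 -0.102] [ 0.468 -0.097] [12 26 97]
385 265 [ 0.466 -0.104] [ 0.468 -0.099] [17 35 91]
385 266 [ 0.464 -0.104] [ 0.466 -0.099] [12 29 96]
386 266 [ 0.464 -0.106] [ 0.466 -0.101] [21 29 97]
387 267 [ 0.462 -0.108] [ 0.464 -0.103] [17 35 93]
388 267 [ 0.462 -0.11 ] [ 0.464 -0.105] [24 38 92]
```

View pics/crop.png

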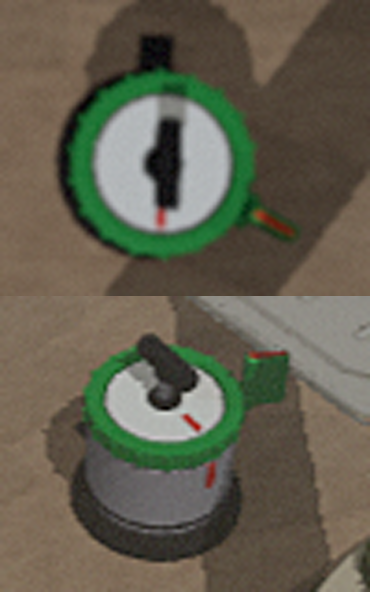

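Centre is about (0.502, -0.037), yaw about 0. The lug sits at about 61° (ring value about 0.19), with its grip point at about (0.468, -0.097). I'll move above the lug with the jaws tangential.

Request:
{"op": "arm_command", "data": {"steps": [{"delta_pos":[18,29,0],"dr":[0,0,2.7]},{"delta_pos":[18,29,0],"dr":[0,0,2.7]},{"delta_pos":[18,29,0],"dr":[0,0,2.7]},{"delta_pos":[18,29,0],"dr":[0,0,2.7]},{"delta_pos":[18,29,0],"dr":[0,0,2.7]},{"delta_pos":[18,29,0],"dr":[0,0,2.7]},{"delta_pos":[18,29,0],"dr":[0,0,2.7]},{"delta_pos":[18,29,0],"dr":[0,0,2.7]},{"delta_pos":[18,29,0],"dr":[0,0,2.7]},{"delta_pos":[18,29,0],"dr":[0,0,2.7]},{"delta_pos":[18,29,0],"dr":[0,0,2.7]},{"delta_pos":[18,29,0],"dr":[0,0,2.7]},{"delta_pos":[18,29,0],"dr":[0,0,2.7]},{"delta_pos":[18,29,0],"dr":[0,0,2.7]},{"delta_pos":[0,3,-10],"dr":[0,0,0]},{"delta_pos":[0,0,-10],"dr":[0,0,0]},{"delta_pos":[0,0,0],"dr":[0,0,0]},{"delta_pos":[0,0,0],"dr":[0,0,0]},{"delta_pos":[0,0,0],"dr":[0,0,0]}], "grip": 0.5}}

```text
time_s: 2.0
position: [0.4675, -0.0978, 0.2336]
tool_rot: [[0.873, -0.488, 0.0], [-0.488, -0.873, -0.0], [0.0, 0.0, -1.0]]
ft_force: [0.2, 0.3, 1.0]
grip_width: 0.0431
```

```bash
python3 - <<'E'
from h import *
o=env.observe();print(o['position'],o['tool_rot'][:,0],o['q'],o['grip_width'],o['time_s'])
A=[]
for n in("top","scene"):
    im=env.get_image(n);c=env.get_calibration(n);u,v=proj(c,[.468,-.09,.15]).astype(int)
    A.append(cv2.resize(im[v-60:v+60,u-80:u+80],None,fx=3,fy=3,interpolation=2))
cv2.imwrite("pics/a.png",cv2.resize(np.vstack(A),(400,600)))
E
```

```text
[ 0.46747359 -0.09779347  0.23359257] [ 8.72838486e-01 -4.88008967e-01  4.75488252e-04] [-2.60564940e+01  1.55229860e+01  8.73409498e+01 -3.18508532e-03
  7.71089504e+01  3.15402045e+00] 0.043078226721808936 2.0
```

View pics/a.png

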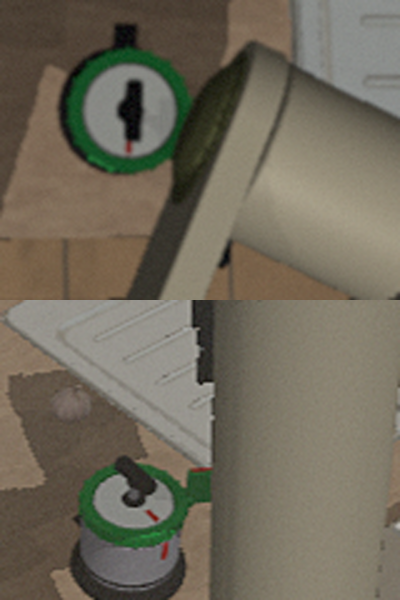

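The arm hides the lug in both views, but the canister's position matches the first estimate. I'll descend with clearance on both sides and watch the force.

Request:
{"op": "arm_command", "data": {"steps": [{"delta_pos":[0,0,-20],"dr":[0,0,0]},{"delta_pos":[0,0,-20],"dr":[0,0,0]},{"delta_pos":[0,0,-20],"dr":[0,0,0]},{"delta_pos":[0,0,-20],"dr":[0,0,0]},{"delta_pos":[0,0,-12],"dr":[0,0,0]},{"delta_pos":[0,0,-12],"dr":[0,0,0]},{"delta_pos":[0,0,-11],"dr":[0,0,0]},{"delta_pos":[0,0,0],"dr":[0,0,0]},{"delta_pos":[0,0,0],"dr":[0,0,0]}]}}

```text
time_s: 3.0
position: [0.4677, -0.0972, 0.1187]
tool_rot: [[0.873, -0.487, 0.0], [-0.487, -0.873, -0.0], [0.0, -0.0, -1.0]]
ft_force: [-1.4, -0.8, 0.4]
grip_width: 0.0426
```

Request:
{"op": "arm_command", "data": {"steps": [{"delta_pos":[0,0,0],"dr":[0,0,0]},{"delta_pos":[0,0,0],"dr":[0,0,0]},{"delta_pos":[0,0,0],"dr":[0,0,0]},{"delta_pos":[0,0,0],"dr":[0,0,0]},{"delta_pos":[0,0,0],"dr":[0,0,0]},{"delta_pos":[0,0,0],"dr":[0,0,0]}], "grip": 0, "squeeze": 20}}

```text
time_s: 3.6
position: [0.468, -0.0972, 0.1188]
tool_rot: [[0.874, -0.487, 0.001], [-0.487, -0.874, -0.001], [0.001, 0.0, -1.0]]
ft_force: [-0.6, -0.7, 6.0]
grip_width: 0.0099
```

Gripped at 9.9 mm, which matches the lug thickness. I'll turn it along the arc: 12 chords of 5.05°, first half now.

Request:
{"op": "arm_command", "data": {"steps": [{"delta_pos":[-5.2,3.2,0],"dr":[0,0,-5.05]},{"delta_pos":[-4.9,3.7,0],"dr":[0,0,-5.05]},{"delta_pos":[-4.5,4.1,0],"dr":[0,0,-5.05]},{"delta_pos":[-4.2,4.5,0],"dr":[0,0,-5.05]},{"delta_pos":[-3.8,4.8,0],"dr":[0,0,-5.05]},{"delta_pos":[-3.3,5.2,0],"dr":[0,0,-5.05]},{"delta_pos":[0,0,0],"dr":[0,0,0]},{"delta_pos":[0,0,0],"dr":[0,0,0]}]}}

```text
time_s: 4.4
position: [0.4426, -0.072, 0.1188]
tool_rot: [[0.51, -0.86, 0.002], [-0.86, -0.51, -0.001], [0.002, -0.002, -1.0]]
ft_force: [2.8, -2.9, 4.4]
grip_width: 0.0095
```

Request:
{"op": "arm_command", "data": {"steps": [{"delta_pos":[-2.8,5.4,0],"dr":[0,0,-5.05]},{"delta_pos":[-2.4,5.7,0],"dr":[0,0,-5.05]},{"delta_pos":[-1.9,5.8,0],"dr":[0,0,-5.05]},{"delta_pos":[-1.3,6,0],"dr":[0,0,-5.05]},{"delta_pos":[-0.8,6.1,0],"dr":[0,0,-5.05]},{"delta_pos":[-0.3,6.1,0],"dr":[0,0,-5.05]},{"delta_pos":[0,0,0],"dr":[0,0,0]},{"delta_pos":[0,0,0],"dr":[0,0,0]},{"delta_pos":[0,0,0],"dr":[0,0,0]}]}}

```text
time_s: 5.3
position: [0.4337, -0.0375, 0.1188]
tool_rot: [[0.006, -1.0, 0.004], [-1.0, -0.006, -0.002], [0.002, -0.004, -1.0]]
ft_force: [5.8, -6.7, 2.7]
grip_width: 0.0098
```

```bash
python3 - <<'E'
from h import *
A=[]
for n in("top","scene"):
    im=env.get_image(n);c=env.get_calibration(n);u,v=proj(c,[.48,-.037,.12]).astype(int)
    A.append(cv2.resize(im[v-40:v+40,u-50:u+50],(375,300),interpolation=2))
cv2.imwrite("pics/b.png",np.vstack(A))
E
```

```text
(no output)
```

View pics/b.png

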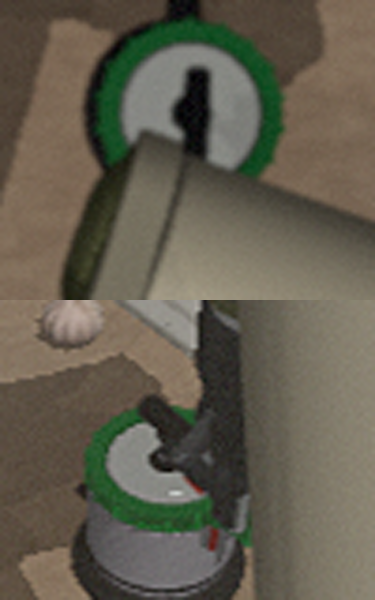

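The lug now points roughly along the red line, with the gripper over it. I'll release, lift, move aside and check.

Request:
{"op": "arm_command", "data": {"steps": [{"delta_pos":[0,0,0],"dr":[0,0,0]},{"delta_pos":[0,0,0],"dr":[0,0,0]},{"delta_pos":[0,0,0],"dr":[0,0,0]},{"delta_pos":[0,0,0],"dr":[0,0,0]},{"delta_pos":[0,0,20],"dr":[0,0,0]},{"delta_pos":[0,0,30],"dr":[0,0,0]},{"delta_pos":[0,0,30],"dr":[0,0,0]},{"delta_pos":[0,-30,20],"dr":[0,0,0]},{"delta_pos":[0,-40,0],"dr":[0,0,0]},{"delta_pos":[0,-40,0],"dr":[0,0,0]},{"delta_pos":[0,-40,0],"dr":[0,0,0]},{"delta_pos":[0,-30,0],"dr":[0,0,0]},{"delta_pos":[0,0,0],"dr":[0,0,0]},{"delta_pos":[0,0,0],"dr":[0,0,0]}], "grip": 0.5}}

```text
time_s: 6.8
position: [0.4319, -0.2162, 0.2179]
tool_rot: [[0.004, -1.0, -0.001], [-1.0, -0.004, 0.001], [-0.001, 0.001, -1.0]]
ft_force: [0.3, 1.2, -0.2]
grip_width: 0.0428
```

```bash
python3 - <<'E'
from h import *
A=[]
for n in("top","scene"):
    im=env.get_image(n);c=env.get_calibration(n);u,v=proj(c,[.48,-.037,.12]).astype(int)
    cv2.imwrite(f"pics/{n}1.png",im)
    A.append(cv2.resize(im[v-40:v+40,u-50:u+50],(375,300),interpolation=2))
    if n=="top":
        hs=cv2.cvtColor(im,cv2.COLOR_BGR2HSV)
        m=((hs[...,0]<8)|(hs[...,0]>172))&(hs[...,1]>130)&(hs[...,2]>50)
        for y,x in np.argwhere(m[v-40:v+40,u-50:u+50]):
            print(x+u-50,y+v-40,np.round(onz(c,x+u-50,y+v-40,.096)[:2],4),np.round(onz(c,x+u-50,y+v-40,.125)[:2],4))
        k=(hs[...,2]<50)
        k[:, :u-20]=0;k[:,u+20:]=0;k[:v-40]=0;k[v+30:]=0
        # dark bar within lid radius
        ys,xs=np.nonzero(k);P=np.array([onz(c,x,y,.135)[:2] for x,y in zip(xs,ys)])
        s=np.hypot(*(P-[.502,-.0366]).T)<.033;Q=P[s]
        w,V=np.linalg.eigh(np.cov(Q.T));print('bar',Q.mean(0),Q.min(0),Q.max(0),V[:,1],len(Q))
cv2.imwrite("pics/c.png",np.vstack(A))
print(env.observe()['position'])
E
```

```text
353 262 [ 0.4736 -0.0369] [ 0.4747 -0.0345]
353 263 [ 0.4716 -0.0369] [ 0.4727 -0.0345]
353 264 [ 0.4695 -0.0368] [ 0.4707 -0.0345]
353 265 [ 0.4674 -0.0368] [ 0.4687 -0.0344]
355 277 [ 0.4425 -0.0405] [ 0.4447 -0.038 ]
355 278 [ 0.4405 -0.0404] [ 0.4427 -0.0379]
355 279 [ 0.4384 -0.0404] [ 0.4407 -0.0379]
355 280 [ 0.4364 -0.0403] [ 0.4387 -0.0378]
355 281 [ 0.4343 -0.0403] [ 0.4367 -0.0378]
355 282 [ 0.4323 -0.0402] [ 0.4347 -0.0378]
355 283 [ 0.4302 -0.0402] [ 0.4328 -0.0377]
355 284 [ 0.4282 -0.0402] [ 0.4308 -0.0377]
355 285 [ 0.4261 -0.0401] [ 0.4288 -0.0376]
355 286 [ 0.4241 -0.0401] [ 0.4268 -0.0376]
355 287 [ 0.422 -0.04 ] [ 0.4248 -0.0376]
bar [ 0.50145413 -0.03732141] [ 0.47891077 -0.04471764] [ 0.52285001 -0.0281341 ] [-0.99937222  0.03542842] 142
[ 0.43205414 -0.21526474  0.2182347 ]
```

View pics/c.png

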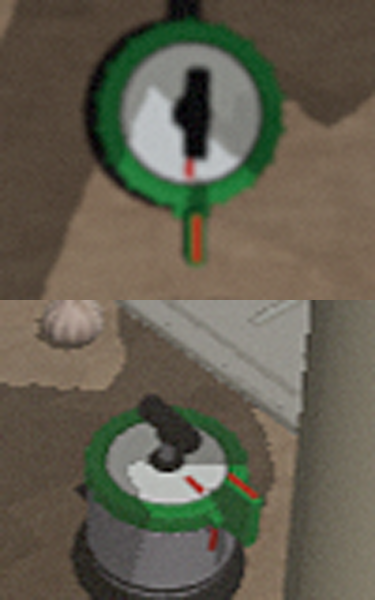

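The top view shows the lug stripe (column 355) nearly in line with the lid line (column 353). I'll get a finer yaw from subpixel centroids, comparing the line and the stripe in both views.

```bash
python3 - <<'E'
from h import *
for n in("top","scene"):
    im=cv2.imread(f"pics/{n}1.png");c=env.get_calibration(n);u,v=proj(c,[.48,-.037,.12]).astype(int)
    f=im.astype(float);r=np.clip(f[...,2]-np.maximum(f[...,0],f[...,1])-15,0,None)
    m=np.zeros(r.shape,np.uint8);m[v-35:v+40,u-30:u+30]=(r>10)[v-35:v+40,u-30:u+30]
    k,L,st,_=cv2.connectedComponentsWithStats(m)
    for i in range(1,k):
        if st[i,4]<4: continue
        ys,xs=np.nonzero(L==i);w=r[ys,xs];ce=np.array([w@xs,w@ys])/w.sum()
        print(n,st[i],ce.round(2))
        z=[.096,.125]
        for zz in z:
            Q=np.array([onz(c,x,y,zz)[:2] for x,y in zip(xs,ys)]);mq=w@Q/w.sum()
            C=np.cov(Q.T,aweights=w);e,V=np.linalg.eigh(C);d=V[:,1]*-np.sign(V[0,1])
            print('  z',zz,mq.round(4),'dir deg(+=toward -y)',np.degrees(np.arctan2(-d[1],-d[0])).round(1))
E
```

```text
top [352 261   3   6  17] [353.05 263.58]
  z 0.096 [ 0.4703 -0.0369] dir deg(+=toward -y) -3.7
  z 0.125 [ 0.4715 -0.0346] dir deg(+=toward -y) -3.7
top [354 277   3  12  35] [355.03 282.31]
  z 0.096 [ 0.4316 -0.0403] dir deg(+=toward -y) -1.2
  z 0.125 [ 0.4341 -0.0378] dir deg(+=toward -y) -1.2
scene [364 207   6   5  14] [366.51 208.75]
  z 0.096 [ 0.4744 -0.0369] dir deg(+=toward -y) -4.5
  z 0.125 [ 0.4549 -0.0155] dir deg(+=toward -y) -4.5
scene [376 206   8   7  18] [379.36 209.19]
  z 0.096 [ 0.4539 -0.0596] dir deg(+=toward -y) -0.5
  z 0.125 [ 0.4352 -0.0374] dir deg(+=toward -y) -0.5
scene [370 221   3   6  12] [371.39 223.34]
  z 0.096 [ 0.4328 -0.0129] dir deg(+=toward -y) -49.3
  z 0.125 [0.4149 0.0075] dir deg(+=toward -y) -49.3
```

Both views suggest the lug is about 2–4° short of the line, so the value is about 1.2. That is inside tolerance but I'd like more margin, so I'll regrip and turn another 3° or so.

Request:
{"op": "arm_command", "data": {"steps": [{"delta_pos":[0,40,0],"dr":[0,0,0]},{"delta_pos":[0,45,0],"dr":[0,0,0]},{"delta_pos":[0,45,0],"dr":[0,0,0]},{"delta_pos":[2,38,0],"dr":[0,0,0]},{"delta_pos":[0,10,0],"dr":[0,0,0]},{"delta_pos":[0,0,-30],"dr":[0,0,0]},{"delta_pos":[0,0,-30],"dr":[0,0,0]},{"delta_pos":[0,0,-20],"dr":[0,0,0]},{"delta_pos":[0,0,-19],"dr":[0,0,0]},{"delta_pos":[0,0,0],"dr":[0,0,0]},{"delta_pos":[0,0,0],"dr":[0,0,0]}]}}

```text
time_s: 8.0
position: [0.4343, -0.0382, 0.1198]
tool_rot: [[0.006, -1.0, 0.0], [-1.0, -0.006, -0.0], [0.0, -0.0, -1.0]]
ft_force: [-0.5, -0.4, 0.7]
grip_width: 0.0427
```

Request:
{"op": "arm_command", "data": {"steps": [{"delta_pos":[0,0,0],"dr":[0,0,0]},{"delta_pos":[0,0,0],"dr":[0,0,0]},{"delta_pos":[0,0,0],"dr":[0,0,0]},{"delta_pos":[0,0,0],"dr":[0,0,0]},{"delta_pos":[0,0,0],"dr":[0,0,0]},{"delta_pos":[0,2,0],"dr":[0,0,-1.5]},{"delta_pos":[0,2,0],"dr":[0,0,-1.5]},{"delta_pos":[0,0,0],"dr":[0,0,0]},{"delta_pos":[0,0,0],"dr":[0,0,0]}], "grip": 0}}

```text
time_s: 8.9
position: [0.4346, -0.0348, 0.1201]
tool_rot: [[-0.048, -0.999, 0.002], [-0.999, 0.048, -0.001], [0.001, -0.002, -1.0]]
ft_force: [0.2, -2.6, 6.6]
grip_width: 0.0094
```

It moved with only about 2.6 N, so it isn't at the stop. I'll release, step aside and do a numeric check.

Request:
{"op": "arm_command", "data": {"steps": [{"delta_pos":[0,0,0],"dr":[0,0,0]},{"delta_pos":[0,0,0],"dr":[0,0,0]},{"delta_pos":[0,0,0],"dr":[0,0,0]},{"delta_pos":[0,0,0],"dr":[0,0,0]},{"delta_pos":[0,0,20],"dr":[0,0,0]},{"delta_pos":[0,0,30],"dr":[0,0,0]},{"delta_pos":[0,0,30],"dr":[0,0,0]},{"delta_pos":[0,-30,20],"dr":[0,0,0]},{"delta_pos":[0,-40,0],"dr":[0,0,0]},{"delta_pos":[0,-40,0],"dr":[0,0,0]},{"delta_pos":[0,-40,0],"dr":[0,0,0]},{"delta_pos":[0,-30,0],"dr":[0,0,0]},{"delta_pos":[0,0,0],"dr":[0,0,0]},{"delta_pos":[0,0,0],"dr":[0,0,0]}], "grip": 0.6}}

```text
time_s: 10.3
position: [0.434, -0.2143, 0.219]
tool_rot: [[-0.049, -0.999, -0.001], [-0.999, 0.049, 0.001], [-0.001, 0.001, -1.0]]
ft_force: [-0.9, -0.1, -0.1]
grip_width: 0.0513
```

```bash
python3 - <<'E'
from h import *
for n in("top","scene"):
    im=env.get_image(n);cv2.imwrite(f"pics/{n}2.png",im);c=env.get_calibration(n);u,v=proj(c,[.48,-.037,.12]).astype(int)
    f=im.astype(float);r=np.clip(f[...,2]-np.maximum(f[...,0],f[...,1])-15,0,None)
    m=np.zeros(r.shape,np.uint8);m[v-35:v+40,u-30:u+30]=(r>10)[v-35:v+40,u-30:u+30]
    k,L,st,_=cv2.connectedComponentsWithStats(m)
    for i in range(1,k):
        if st[i,4]<4: continue
        ys,xs=np.nonzero(L==i);w=r[ys,xs]
        for zz in (.096,.125):
            Q=np.array([onz(c,x,y,zz)[:2] for x,y in zip(xs,ys)]);mq=w@Q/w.sum()
            C=np.cov(Q.T,aweights=w);e,V=np.linalg.eigh(C);d=V[:,1]*-np.sign(V[0,1])
            print(n,zz,mq.round(4),'dir',np.degrees(np.arctan2(-d[1],-d[0])).round(1))
print(env.observe()['position'])
E
```

```text
top 0.096 [ 0.4703 -0.037 ] dir -3.7
top 0.125 [ 0.4715 -0.0346] dir -3.7
top 0.096 [ 0.432  -0.0374] dir -3.0
top 0.125 [ 0.4345 -0.035 ] dir -3.0
scene 0.096 [ 0.4744 -0.0369] dir -4.3
scene 0.125 [ 0.455  -0.0156] dir -4.3
scene 0.096 [ 0.4535 -0.0569] dir -0.6
scene 0.125 [ 0.4348 -0.0348] dir -0.6
scene 0.096 [ 0.4319 -0.0117] dir -54.9
scene 0.125 [0.4141 0.0087] dir -54.9
[ 0.43410363 -0.21334782  0.21925595]
```

The lug is aligned within about 1°. Now to the handle: above it, then down.

Request:
{"op": "arm_command", "data": {"steps": [{"delta_pos":[14,36,0],"dr":[0,0,0]},{"delta_pos":[14,40,0],"dr":[0,0,0]},{"delta_pos":[14,40,0],"dr":[0,0,0]},{"delta_pos":[14,40,0],"dr":[0,0,0]},{"delta_pos":[12,20,0],"dr":[0,0,0]},{"delta_pos":[0,0,0],"dr":[0,0,0]},{"delta_pos":[0,0,-25],"dr":[0,0,0]},{"delta_pos":[0,0,-25],"dr":[0,0,0]},{"delta_pos":[0,0,-15],"dr":[0,0,0]},{"delta_pos":[0,0,-15],"dr":[0,0,0]},{"delta_pos":[0,0,-10],"dr":[0,0,0]},{"delta_pos":[0,0,0],"dr":[0,0,0]},{"delta_pos":[0,0,0],"dr":[0,0,0]}]}}

```text
time_s: 11.7
position: [0.5023, -0.0384, 0.1298]
tool_rot: [[-0.047, -0.999, 0.0], [-0.999, 0.047, -0.0], [0.0, -0.0, -1.0]]
ft_force: [0.0, -0.1, -0.4]
grip_width: 0.0515
```

Request:
{"op": "arm_command", "data": {"steps": [{"delta_pos":[0,0,0],"dr":[0,0,0]},{"delta_pos":[0,0,0],"dr":[0,0,0]},{"delta_pos":[0,0,0],"dr":[0,0,0]},{"delta_pos":[0,0,0],"dr":[0,0,0]},{"delta_pos":[0,0,0],"dr":[0,0,0]},{"delta_pos":[0,0,0],"dr":[0,0,0]},{"delta_pos":[0,0,0],"dr":[0,0,0]}], "grip": 0, "squeeze": 60}}

```text
time_s: 12.4
position: [0.5024, -0.0387, 0.1299]
tool_rot: [[-0.048, -0.999, 0.001], [-0.999, 0.048, -0.001], [0.001, -0.001, -1.0]]
ft_force: [-2.0, -2.9, 6.1]
grip_width: 0.0125
```

Gripped at 12.5 mm. I'll pull 20 mm first and check the force; the spring should give about 7.5 N.

Request:
{"op": "arm_command", "data": {"steps": [{"delta_pos":[0,0,4],"dr":[0,0,0]},{"delta_pos":[0,0,4],"dr":[0,0,0]},{"delta_pos":[0,0,4],"dr":[0,0,0]},{"delta_pos":[0,0,4],"dr":[0,0,0]},{"delta_pos":[0,0,4],"dr":[0,0,0]},{"delta_pos":[0,0,0],"dr":[0,0,0]},{"delta_pos":[0,0,0],"dr":[0,0,0]},{"delta_pos":[0,0,0],"dr":[0,0,0]}]}}

```text
time_s: 13.2
position: [0.5023, -0.0386, 0.149]
tool_rot: [[-0.048, -0.999, -0.0], [-0.999, 0.048, -0.0], [0.0, -0.0, -1.0]]
ft_force: [3.5, -5.5, -7.6]
grip_width: 0.0132
```

The force is 7.6 N down, matching the 20 mm spring force. I'll pull 21 mm more, to 40 mm.

Request:
{"op": "arm_command", "data": {"steps": [{"delta_pos":[0,0,4],"dr":[0,0,0]},{"delta_pos":[0,0,4],"dr":[0,0,0]},{"delta_pos":[0,0,4],"dr":[0,0,0]},{"delta_pos":[0,0,4],"dr":[0,0,0]},{"delta_pos":[0,0,4],"dr":[0,0,0]},{"delta_pos":[0,0,1],"dr":[0,0,0]},{"delta_pos":[0,0,0],"dr":[0,0,0]},{"delta_pos":[0,0,0],"dr":[0,0,0]},{"delta_pos":[0,0,0],"dr":[0,0,0]},{"delta_pos":[0,0,0],"dr":[0,0,0]},{"delta_pos":[0,0,0],"dr":[0,0,0]}]}}

```text
time_s: 14.3
position: [0.5023, -0.0387, 0.1697]
tool_rot: [[-0.048, -0.999, -0.0], [-0.999, 0.048, -0.0], [0.0, 0.0, -1.0]]
ft_force: [3.8, -4.1, -11.1]
grip_width: 0.0129
```

```bash
python3 - <<'E'
from h import *
im=env.get_image("scene");c=env.get_calibration("scene")
for p in([.5018,-.037,.100],[.5018,-.037,.168]):print(proj(c,p))
u,v=proj(c,[.49,-.037,.12]).astype(int)
cv2.imwrite("pics/d.png",cv2.resize(im[v-35:v+35,u-40:u+40],None,fx=7,fy=7,interpolation=2))
o=env.observe();print(o['position'],o['ft_force'])
E
```

```text
[358.83785184 201.32181001]
[360.5975335  180.34150087]
[ 0.50229719 -0.03867399  0.16964798] [  4.99755859  -5.28704276 -11.00295285]
```

View pics/d.png

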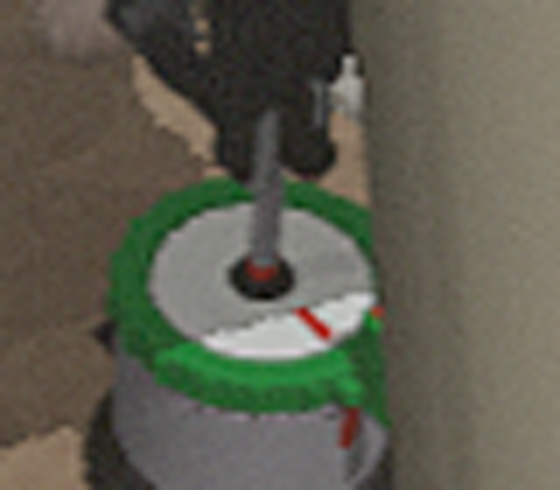

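The red band is showing at the guide's rim, at crop pixel (262,272). The tool has risen 39.8 mm and feels 11 N, against 10.5 N expected. Handing in.

```bash
python3 -c "
from rig import env
print(env.close_job()); print(env.observe()['position'])"
```

```text
the job is handed in; nothing more can be done
None
the job is handed in; nothing more can be done
```

I locked the ring, pulled the handle up to its red band, and handed the job in at about 14 s with the gripper still holding the handle at 60 N squeeze. The hand-in gives no verdict.

- **Lock ring:** After the first turn the lug looked about 2–4° short of the red line. I regripped it and turned it about 3° more. The top view then put the lug stripe within about 1° of the line. The stripe directions in the scene view still differed by about 4°, but only a few pixels cover them there. I relied on the top view and on the lug's position, which agreed in both views.
- **Pump handle:** The tool rose 39.8 mm after gripping and felt about 11 N downward, against 10.5 N expected at 40 mm. The last picture shows the red band at the guide's rim.
- **Grip width:** The gripper read about 13 mm on the 14 mm handle bar. I put that down to the pads giving under load, since the spring force matched at 20 mm and at 40 mm.
- **Other objects:** I did not plan any contact with the timer, garlic, mug or tin, and I did not measure their final positions.

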